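# Press the framing square and tape rule home in the foam tray

## Robot

A 6-joint arm with a two-finger parallel gripper is mounted at the origin on the work surface. World frame = base frame: x ahead of the robot, y to its left, z up, the work surface at z = 0. Lengths are in m, angles in rad, forces in N, time in s.
With the tool pointing down it reaches from about 0.35 to 1 m from the base axis. Payload 7.1 kg.
Tool frame: the origin (TCP) lies between the finger pads; the fingertips stand 25 mm ahead of it and the grasp point (between the pads) lies 6 mm ahead of it; z points along the fingers, y is the line along which they close (so a half turn about z gives the same grasp; the last joint's range is limited). The gripper opens to 85 mm and grips with 20 to 120 N. Pads are 22 mm wide; open, the fingers measure 114 mm over their backs; the gripper's body (76 mm by 85 mm) begins 54 mm behind the grasp point. The pads swing forward as they close: fully open they stand 13 mm farther back than shut.
Start: joints at [-1.142, 0.423, 1.63, -0, 1.089, -0.019], TCP at [0.271, -0.563, 0.256] pointing down, gripper open.
Joint ranges: [-3, 3], [-0.9, 2.11], [0.09, 2.58], [-1.31, 4.45], [0.11, 2.69], [-2.54, 2.54]. Speed limits (rad/s): [2.39, 2.39, 3.01, 3.14, 3.14, 3.14].

## Interface

Orientations are given as a rotation vector (axis times angle).
In Python, from station import arm gives the robot as it stands.
- The arm moves only by the tool drive_tool, never from a script. Its argument "moves" is text: rows parted by semicolons, each of 7 numbers parted by spaces: the shift along the tool's x, y, z in units of 30 mm (1.0 is 30 mm), then the turn, a rotation vector about the tool's x, y, z in degrees, then the opening, from -1 (shut) to 1 (fully open), so that 0 is half open. A call has 1 to 12 rows; each row shifts and turns the commanded pose from where the row before left it, along the tool's axes as they then stand; what a row does not reach is not made up. A row lasts 1/10 s, in which the tool goes at most 50 mm and 8.59 degrees, less where a joint would pass 70% of its speed; a pose out of reach is approached as far as the arm can. A call is refused whole if a number of a shift passes 1 or a number of a turn 8.59, either way. A call with a gripper value outside its range is refused whole. The fingers move at their own pace and stop on an object; "newtons" is the grip in N (left out, the last holds). Time passes only in rows, so rows that do not move let the fingers close. It gives the time, the measured TCP pose, the force, the opening and the grip force at its end, in the units of the state.
- arm.observe(): the state, without advancing time (a new reading comes with each control period).
- arm.get_image(name): name is "side" or "top"; returns the picture (480x640x3 uint8, blue, green, red); there is no depth.
- arm.camera_model(name): a dict with "intrinsics" (3x3 intrinsics, pixels), "k1" (the pictures are not rectified: a ray, as slopes to the right and down, at radius r is drawn at 1 + k1 r^2 times it, then the intrinsics apply), "rvec" (rotation vector, rad) and "tvec" (3), from world to camera coordinates, as OpenCV has them. Camera axes: x right, y down, z forward; pixel columns grow to the right and rows downward; lengths in m; the calibration is good to about 2 mm. A picture is of the moment at which its call begins. camera_model takes no time and is no camera call.
- arm.hand_in(): hands the job in; it is judged then, once.
The state is a dict: "time_s": time; "q": joint angles; "qvel": joint speeds; "tau": joint torques, N m; "ee_pos": TCP position; "tool_rot": TCP orientation; "wrist_force": force on the tool from outside, world axes, zero at the start; "ft_torque": the same for the moment, N m; "width": finger opening in m; "gripper_force": force on a finger pad.
Only numpy, scipy, OpenCV 4.12 (cv2) and the standard library are available. Lean on these libraries where they do the work, as an engineer would, in place of code of your own. Each camera call takes 0.05 s, during which the arm holds its last target. There are 200 camera calls.

## Task

Put the picture-framing tools away in the foam tray: set the loose aluminium corner square into the L-shaped cutout that fits it and press it down along both legs until it sits fully home and level, and press the tape measure, which is only part-way into its own cutout, fully home as well. Leave the frame that is gluing up, the glue bottle and the felt pens where they are.

Things in the scene. Friction and masses are not known exactly. Their poses are not given: they have to be found in the camera images.
- square_elbow (a point): Loose framing square: plain aluminium L lying flat, two equal legs 100 mm long over the outside, 24 mm wide, 20 mm thick, about 0.2 kg, small dark clamp holes on top. This point: middle of its elbow (the 24 x 24 mm corner block), half-way up (10 mm). Own axes: x along leg A away from the elbow, y along leg B, z up. Same either side up.
- square_tip_a (a point): Point of the square near the free end of leg A: on the leg's middle line, 76 mm from square_elbow along its x and 12 mm in from the end, half-way up.
- square_tip_b (a point): The same point near the free end of leg B, 76 mm from square_elbow along its y.
- tray: Grey tray, 134 x 384 mm, fixed on the table; origin at the middle of its underside, long side along its own y. It holds three 124 mm square foam blocks side by side along y, in any order, their tops level with its rim, 34 mm above the table: one with a large L cutout, one with a small L cutout, one with a D-shaped cutout for the tape measure. All have charcoal tops and blue-grey floors.
- foam_large: Foam block with the large L cutout for the square, 15 mm deep; origin under its middle. Rounded foam beads at mid-leg bulge in about 3 mm from both walls of each leg and grip the square from about 4 mm depth on: it does not sink by its weight and stays at the depth where it is left. Straight down takes about 15 to 25 N; pressed at one end, that end goes down alone with about 5 to 12 N.
- foam_small: Foam block with the small L cutout (75 mm legs, 20 mm wide, 15 mm deep), empty: its square is in use on the frame. The loose square does not fit it. Origin under its middle.
- pocket_elbow (a point): Where square_elbow is when the square is home in the large L cutout (fixed): 10 mm above the cutout's floor, 5 mm below the foam top. Own axes: x along the cutout's leg A, y along its leg B, z up; the square goes in with its axes along these. The walls stand 2 mm clear of the square all round. Home, its top stands 5 mm above the foam top.
- pocket_tip_a (a point): Where square_tip_a is when the square is home, at the end of the cutout's leg A.
- pocket_tip_b (a point): Where square_tip_b is when the square is home, at the end of the cutout's leg B.
- tape_mid (a point): Pocket tape measure on its side in its cutout: grey D-shaped body, 64 mm long (straight front to its -x, round back to +x), 62 mm wide, 30 mm thick, about 0.25 kg, steel disc on top. This point: middle of the round part, half-way up, 31 mm from the back, 33 mm from the front. It starts 6 to 10 mm higher than home, gripped by the foam.
- tape_seat (a point): Where tape_mid is when the tape measure is fully home on the floor of its 20 mm deep cutout (fixed); its top then stands 15 mm above this point, 10 mm above the foam top. The foam grips its two straight sides: about 5 to 12 N press it down, and it stays where it is left.
- frame: Wooden picture frame gluing up on the table, 170 x 230 mm, 18 mm high (35 mm at its clamps), with a smaller square clamped in one corner; origin at its middle, on the table. Leave it.
- glue: White glue bottle, 54 mm across, 140 mm high, standing; origin at the middle of its underside. Leave it.
- pen_a: Orange felt pen lying on the table, 136 mm long, 12 mm thick; origin at its middle, on the table. Leave it.
- pen_b: Green felt pen lying on the table, 136 mm long, 12 mm thick; origin at its middle, on the table. Leave it.
Mind the look-alikes: they are no part of the job. There is more than one size of the part that bears tape_mid; the job needs the larger. What is shaped like the part that bears tape_seat but pink is not meant.

How it is judged:
By the outcome, as a careful person would: the job done as asked, in the order asked, and still so for the second after the job is handed in, with the robot touching nothing.
It also fails if it takes over 50 s, if anything falls off the work surface, if the arm or the gripper's body presses on something with over 40 N, if the wrist force passes 120 N, or if a joint passes its speed limit or range.

## Working session

There is one attempt and no reset: what is moved stays moved. The work goes in short steps, Python scripts to look and compute and a tool call to move; the robot and the scene stay as the last step left them, time stands still between calls to the robot, and variables do not carry over. Pictures are saved under pics/ and viewed, at most 10 in all, crops included, and the job is handed in when it is done.

Besides the shell and the picture viewer there is one more tool, called after "Request:" as a command line: name --argument value ..., lists and objects as JSON in quotes. drive_tool: Moves the arm, as the interface text tells. Its arguments: {"type":"object","properties":{"moves":{"type":"string"},"newtons":{"type":"number"}},"required":["moves"]}

```bash
mkdir -p pics; cat > h.py <<'E'
import numpy as np, cv2
from station import arm
def cam(n):
    c=arm.camera_model(n); return np.array(c["intrinsics"],float),c["k1"],cv2.Rodrigues(np.array(c["rvec"],float))[0],np.array(c["tvec"],float)
def px2w(n,uv,z):
    K,k1,R,t=cam(n); out=[]
    for u,v in np.atleast_2d(uv):
        s=cv2.undistortPoints(np.array([[[u,v]]],float),K,np.array([k1,0,0,0,0.]))[0,0]
        d=R.T@np.array([s[0],s[1],1]); o=-R.T@t
        out.append(o+d*(z-o[2])/d[2])
    return np.array(out)
def w2px(n,P):
    K,k1,R,t=cam(n)
    return cv2.projectPoints(np.atleast_2d(P).astype(float),cv2.Rodrigues(R)[0],t,K,np.array([k1,0,0,0,0.]))[0][:,0]
def snap(n,f,box=None,s=1):
    im=arm.get_image(n); cv2.imwrite('pics/raw_'+f,im)
    if box: x0,y0,x1,y1=box; im=im[y0:y1,x0:x1]
    cv2.imwrite('pics/'+f,cv2.resize(im,None,fx=s,fy=s,interpolation=cv2.INTER_CUBIC))
E
python3 - <<'E'
from h import *
snap('top','t1.png',None,1.25); snap('side','s1.png',None,1.25)
for n in('top','side'):
    K,k1,R,t=cam(n);print(n,K.round(1).tolist(),k1,(-R.T@t).round(3),R.round(2).tolist())
print(arm.observe())
E
```

```text
top [[568.2, 0.0, 329.1], [0.0, 568.2, 240.1], [0.0, 0.0, 1.0]] 0.01892508427969646 [0.325 0.031 1.348] [[0.01, -1.0, 0.02], [-0.99, -0.01, -0.15], [0.15, -0.02, -0.99]]
side [[457.9, 0.0, 321.7], [0.0, 457.9, 243.9], [0.0, 0.0, 1.0]] -0.033393465214195575 [0.305 0.844 0.506] [[-0.96, -0.27, -0.01], [-0.12, 0.45, -0.89], [0.25, -0.85, -0.46]]
{'time_s': 0.1, 'q': array([-1.14197705e+00,  4.23792881e-01,  1.63063633e+00,  1.19740401e-05,
        1.08863479e+00, -1.89771462e-02]), 'qvel': array([-7.53391588e-04, -1.36698825e-03, -1.66205238e-03,  5.27196021e-05,
        1.08946024e-03, -1.30953669e-03]), 'tau': array([ 2.08420756e-04, -5.58428085e+01, -2.82446784e+01, -2.37028206e-05,
        2.95580241e-03,  5.09997005e-07]), 'ee_pos': array([ 0.27045005, -0.56291819,  0.2555967 ]), 'tool_rot': array([-3.06177160e+00, -6.97205912e-01,  4.53785472e-04]), 'wrist_force': array([-0.67769787,  0.06157819,  0.38042714]), 'ft_torque': array([-0.02160156,  0.01723373,  0.04088452]), 'gripper_force': 0.0, 'width': 0.08524409660853736}
```

View pics/t1.png

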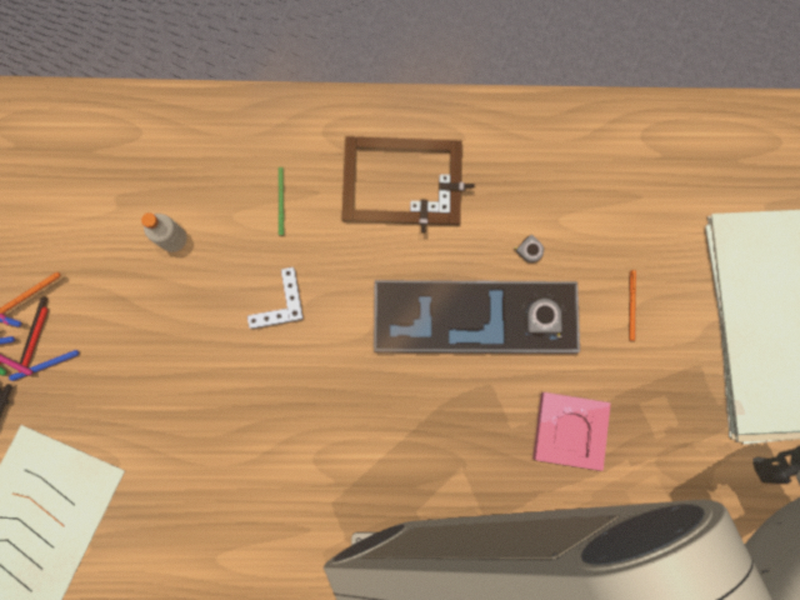

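View pics/s1.png

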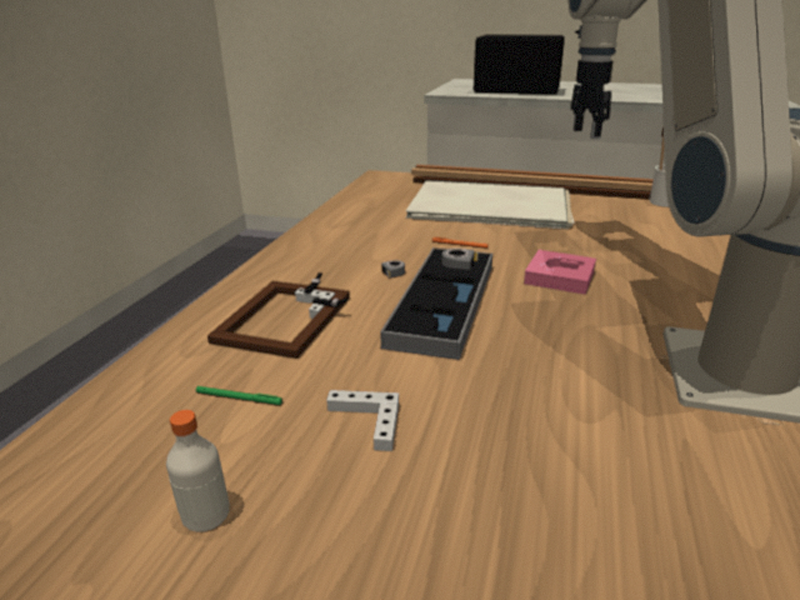

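The top picture shows the loose square (elbow near 293,312), the frame with its clamped small square (445,205), and the tray. The tray holds the small L (430,315), the large L (500,330) and the tape measure (545,315). The look-alikes are a small tape at (530,249) and a pink foam at (572,430). The tape in the tray is the larger one, and the middle foam has the larger L. I'll check both in an enlarged crop.

```bash
python3 - <<'E'
from h import *
im=cv2.imread('pics/raw_t1.png'); z=lambda b,s:cv2.resize(im[b[1]:b[3],b[0]:b[2]],None,fx=s,fy=s,interpolation=cv2.INTER_CUBIC)
A=z((296,220,468,288),4.6);B=z((192,208,252,268),4.6)
C=np.zeros((A.shape[0]+B.shape[0],A.shape[1],3),np.uint8);C[:A.shape[0]]=A;C[A.shape[0]:,:B.shape[1]]=B
D=z((410,190,468,250),4.6);C[A.shape[0]:,400:400+D.shape[1]]=D
print(A.shape,B.shape);cv2.imwrite('pics/c1.png',C)
E
```

```text
(313, 791, 3) (276, 276, 3)
```

View pics/c1.png

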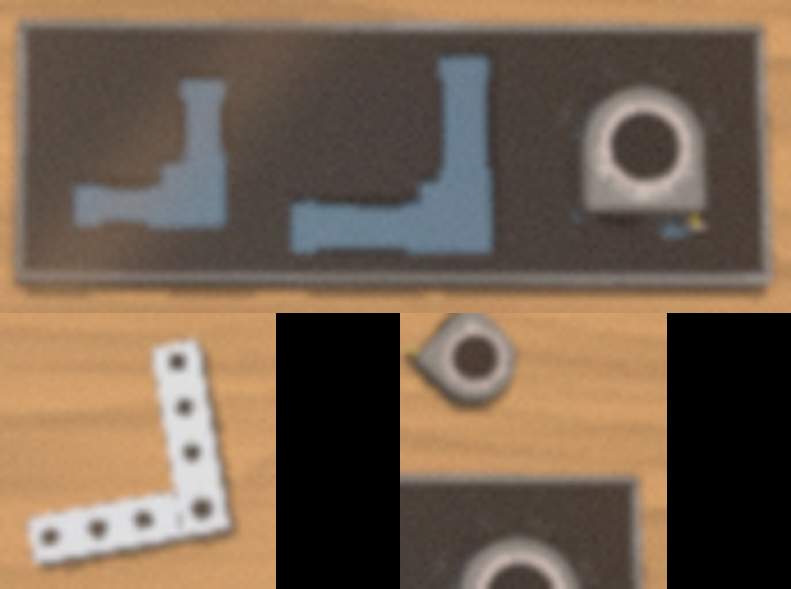

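The crop confirms it: the middle block has the larger L (about 100 mm legs, outer corner at crop 491,253). The loose square shows as 5–7 holes, and the big D tape sits in the tray while the small one lies outside. Next I'll convert these to positions.

```bash
python3 - <<'E'
from h import *
np.set_printoptions(precision=4,suppress=True)
A=lambda p:np.array(p,float)/4.6+[296-.4,220-.4]
B=lambda p:(np.array(p,float)-[0,313])/4.6+[192-.4,208-.4]
P=px2w('top',B([(230,528),(152,347),(198,340),(28,520),(38,564),(202,509),(177,361),(50,537)]),.02)
print('square',P)
tr=px2w('top',A([(18,22),(763,28),(768,280),(15,280)]),.034);print('tray',tr)
c=A([(491,253),(438,57),(490,57),(290,203),(291,253)])
print('pocket z.034',px2w('top',c,.034));print('z.019',px2w('top',c,.019))
for z in(.052,.054,.058,.062):
  print('tape',z,px2w('top',A([(584,210),(706,212),(645,86),(644,146),(583,150),(706,150)]),z)[:,:2].tolist())
n=lambda v:v/np.linalg.norm(v)
for a,b in((P[5],P[6]),(P[5],P[7]),(tr[2],tr[1]),(tr[1],tr[0]),(tr[2],tr[3])):print(np.linalg.norm(b-a),np.degrees(np.arctan2(*(b-a)[[1,0]])))
R=cv2.Rodrigues(arm.observe()['tool_rot'])[0];print(R)
E
```

```text
square [[0.4968 0.2084 0.02  ]
 [0.5905 0.2513 0.02  ]
 [0.5944 0.2278 0.02  ]
 [0.5    0.311  0.02  ]
 [0.4775 0.305  0.02  ]
 [0.5065 0.223  0.02  ]
 [0.5833 0.2382 0.02  ]
 [0.4914 0.2995 0.02  ]]
tray [[ 0.5671  0.0733  0.034 ]
 [ 0.5679 -0.3086  0.034 ]
 [ 0.4385 -0.3073  0.034 ]
 [ 0.4353  0.0729  0.034 ]]
pocket z.034 [[ 0.451  -0.1672  0.034 ]
 [ 0.5512 -0.1414  0.034 ]
 [ 0.5514 -0.1681  0.034 ]
 [ 0.4755 -0.0656  0.034 ]
 [ 0.4501 -0.0661  0.034 ]]
z.019 [[ 0.4524 -0.1695  0.019 ]
 [ 0.5538 -0.1434  0.019 ]
 [ 0.554  -0.1703  0.019 ]
 [ 0.4772 -0.0667  0.019 ]
 [ 0.4515 -0.0672  0.019 ]]
tape 0.052 [[0.4712021907344295, -0.21139886491570664], [0.4707555395983036, -0.2725607822851687], [0.5342916356046647, -0.2434214877781123], [0.5037773427666407, -0.24222293736703776], [0.5014604987938063, -0.21147977755598205], [0.5020474454331223, -0.27339363964553914]]
tape 0.054 [[0.47097589957108654, -0.21102513202755313], [0.47052993792947123, -0.27209263386132804], [0.5339679533850925, -0.24299832162786206], [0.503500765402971, -0.24180162141678085], [0.5011874979377774, -0.21110591
[... 175 characters left out ...]
-0.2421519893273616], [0.5029476106756315, -0.24095898951626704], [0.5006414962257196, -0.21035820417745407], [0.5012257246597984, -0.27198533733304064]]
tape 0.062 [[0.4700707349177149, -0.20953020047493898], [0.4696275312541418, -0.27022004016596524], [0.5326732245068031, -0.24130565702686108], [0.502394455948292, -0.24011635761575328], [0.5000954945136618, -0.20961048859176873], [0.5006779108109158, -0.2710464691247083]]
0.07830387429528975 11.236481880574898
0.07802045369059919 101.15527370935364
0.12940367912962586 -0.5938207860558145
0.3818667876993411 90.12205137494938
0.380134510503868 90.48594699654171
[[ 0.9014  0.433  -0.0006]
 [ 0.433  -0.9014  0.0013]
 [ 0.     -0.0015 -1.    ]]
```

Request:
drive_tool --moves "0.8 -0.83 0 0 0 0 0.2; 0.8 -0.83 0 0 0 0 0.2; 0.8 -0.83 0 0 0 0 0.2; 0.8 -0.83 0 0 0 0 0.2; 0.8 -0.83 0 0 0 0 0.2; 0.8 -0.83 0 0 0 0 0.2; 0.8 -0.83 0 0 0 0 0.2; 0.8 -0.83 0 0 0 0 0.2; 0.8 -0.83 0 0 0 0 0.2; 0.8 -0.83 0 0 0 0 0.2; 0.8 -0.83 0 0 0 0 0.2; 0.8 -0.83 0 0 0 0 0.2"

```text
time_s: 1.3
ee_pos: [0.4009, -0.1679, 0.2562]
tool_rot: [-3.063, -0.697, 0.0]
wrist_force: [1.1, -0.5, 0.5]
width: 0.0511
gripper_force: 0.0
```

Request:
drive_tool --moves "0.8 -0.83 0.2 0 0 0 0.2; 0.8 -0.83 0.2 0 0 0 0.2; 0.8 -0.83 0.3 0 0 0 0.2; 0.8 -0.83 0.3 0 0 0 0.2; 0.8 -0.83 0.3 0 0 0 0.2; 0.8 -0.83 0.4 0 0 0 0.2; 0.8 -0.83 0.4 0 0 0 0.2; 0.8 -0.83 0.4 0 0 0 0.2; 0.8 -0.83 0.4 0 0 0 0.2; 0.8 -0.83 0.4 0 0 0 0.2; 0.8 -0.83 0.4 0 0 7 0.2; 0.0 0 0 0 0 7.5 0.2"

```text
time_s: 2.5
ee_pos: [0.5208, 0.1951, 0.1437]
tool_rot: [-3.127, -0.302, 0.001]
wrist_force: [-0.1, -1.2, -0.4]
width: 0.0513
gripper_force: 0.0
```

```bash
cat >> h.py <<'E'
def go(p,yaw):
    "remaining shift (tool units) and turn, for a tool-down pose"
    o=arm.observe();R=cv2.Rodrigues(o['tool_rot'])[0]
    T=np.array([[np.cos(yaw),np.sin(yaw),0],[np.sin(yaw),-np.cos(yaw),0],[0,0,-1]])
    print('t',round(o['time_s'],2),'pos',o['ee_pos'].round(4),'w',round(o['width'],4),'F',o['wrist_force'].round(1),'gf',round(o['gripper_force'],1))
    print('shift',(R.T@(np.array(p)-o['ee_pos'])/.03).round(3),'turn',np.degrees(cv2.Rodrigues(R.T@T)[0][:,0]).round(2))
E
python3 - <<'E'
from h import *
go([.5339,.2282,.032],np.radians(11.2))
E
```

```text
t 2.5 pos [0.5208 0.1951 0.1437] w 0.0513 F [-0.1 -1.2 -0.4] gf 0.0
shift [ 0.643 -0.998  3.725] turn [-0.03  0.03 -0.16]
```

Request:
drive_tool --moves "0.32 -0.5 0.2 0 0 0 0.2; 0.32 -0.5 0.6 0 0 0 0.2; 0 0 0.9 0 0 0 0.2; 0 0 0.6 0 0 0 0.2; 0 0 0 0 0 0 0.2"

```text
time_s: 3.0
ee_pos: [0.5317, 0.2247, 0.0737]
tool_rot: [3.125, 0.309, -0.007]
wrist_force: [0.0, 0.2, 0.3]
width: 0.0513
gripper_force: 0.0
```

```bash
python3 - <<'E'
from h import *
go([.5339,.2282,.032],np.radians(11.2))
snap('side','s2.png',(220,240,380,380),5); 
E
```

```text
t 3.0 pos [0.5317 0.2247 0.0737] w 0.0513 F [0.  0.2 0.3] gf 0.0
shift [ 0.101 -0.1    1.391] turn [0.05 0.27 0.1 ]
```

View pics/s2.png

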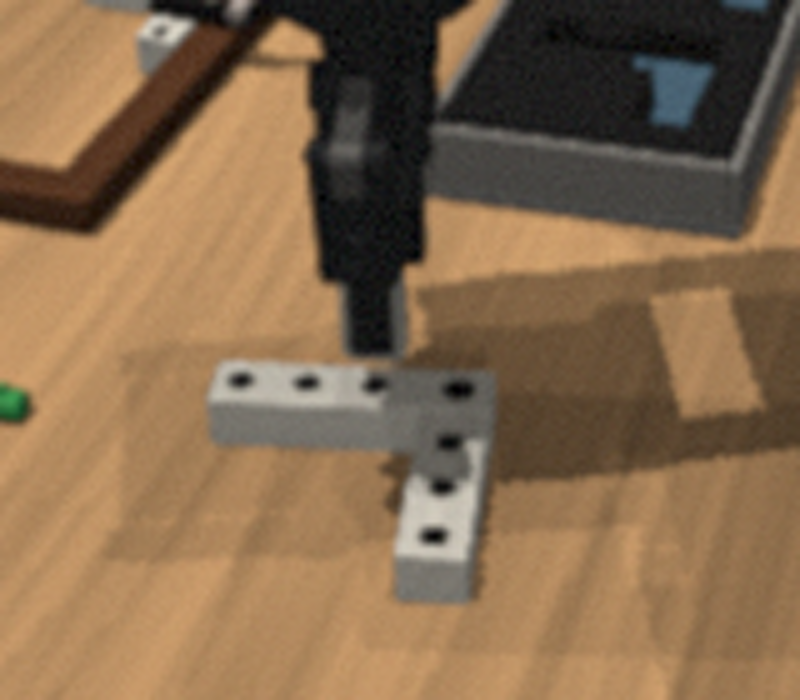

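The finger straddles leg A beside the elbow (tip at crop 375,350), as intended. I'll descend and grip.

Request:
drive_tool --moves "0.1 -0.1 0.6 0 0 0 0.2; 0 0 0.5 0 0 0 0.2; 0 0 0.25 0 0 0 0.2; 0 0 0 0 0 0 0.2; 0 0 0 0 0 0 -0.6; 0 0 0 0 0 0 -0.6; 0 0 0 0 0 0 -0.6; 0 0 0 0 0 0 -0.6; 0 0 0 0 0 0 -0.6" --newtons 60

```text
time_s: 3.95
ee_pos: [0.5361, 0.2287, 0.0368]
tool_rot: [-3.126, -0.306, -0.002]
wrist_force: [-0.7, -1.2, 6.9]
width: 0.022
gripper_force: 59.6
```

```bash
python3 - <<'E'
from h import *
go([.5339,.2282,.032],np.radians(11.2))
E
```

```text
t 3.95 pos [0.5361 0.2287 0.0368] w 0.022 F [-0.7 -1.2  6.9] gf 59.6
shift [-0.075  0.001  0.158] turn [-0.01 -0.07 -0.04]
```

Request:
drive_tool --moves "0 0 -0.5 0 0 0 -0.6; 0 0 -0.8 0 0 0 -0.6; 0 0 -0.8 0 0 0 -0.6; 0 0 -0.9 0 0 0 -0.6; 0 0 0 0 0 0 -0.6"

```text
time_s: 4.45
ee_pos: [0.5378, 0.2295, 0.13]
tool_rot: [-3.125, -0.305, -0.01]
wrist_force: [1.1, 0.1, -1.7]
width: 0.0219
gripper_force: 59.3
```

```bash
python3 - <<'E'
from h import *
go([.5339,.2282,.032],np.radians(11.2))
print(arm.observe()['ft_torque'].round(2))
snap('side','s3.png',(220,180,380,320),5);snap('top','t3.png')
E
```

```text
t 4.45 pos [0.5378 0.2295 0.13  ] w 0.0219 F [ 1.1  0.1 -1.7] gf 59.3
shift [-0.156  0.02   3.265] turn [-0.07 -0.38 -0.04]
[-0.01 -0.05  0.04]
```

View pics/s3.png

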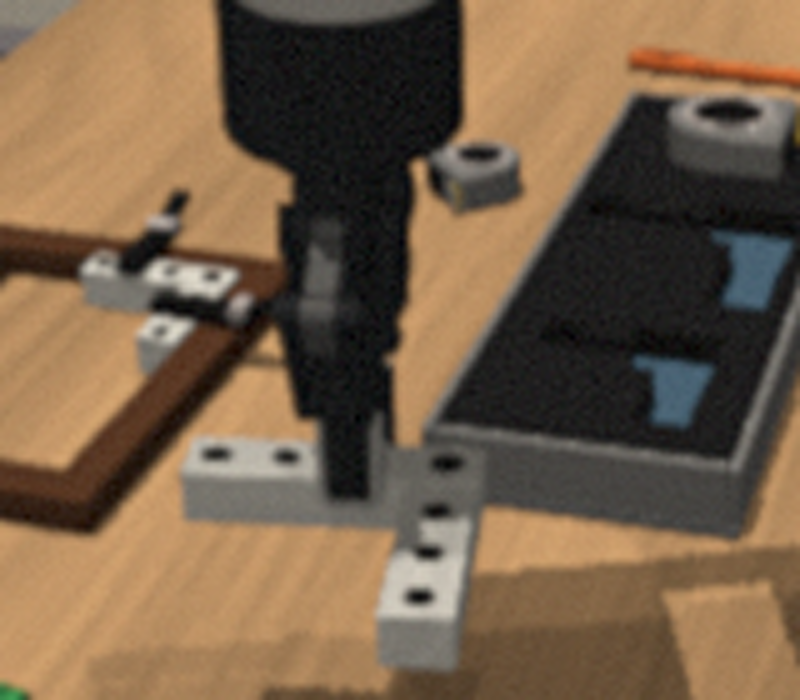

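```bash
python3 - <<'E'
from h import *
S=lambda p:np.array(p,float)/5+[219.6,179.6]
o=arm.observe()['ee_pos'];a=np.radians(11.1);A=np.array([np.cos(a),np.sin(a),0]);B=np.array([-A[1],A[0],0])
e=o-.0303*A+[0,0,-.0168]
print('pred elbow top',e, 'px',w2px('side',[e,e+.078*A,e+.078*B])*5-np.array([219.6,179.6])*5)
for z in (.108,.113,.118):print(z,px2w('side',S([(447,463),(217,454),(418,597)]),z).round(4).tolist())
im=cv2.imread('pics/raw_t3.png');c=w2px('top',[e])[0].astype(int);print(c)
x0,y0=c[0]-60,c[1]-60;print(x0,y0);cv2.imwrite('pics/t3c.png',cv2.resize(im[y0:y0+90,x0:x0+90],None,fx=6,fy=6,interpolation=cv2.INTER_CUBIC))
print(w2px('top',[e,e+.078*A,e+.078*B]).round(1))
E
```

```text
pred elbow top [0.50605396 0.22279547 0.10985248] px [[456.35560819 468.97686821]
 [225.30929439 460.71839059]
 [429.19574499 602.56582306]]
0.108 [[0.5112, 0.217, 0.108], [0.5883, 0.2316, 0.108], [0.4961, 0.2948, 0.108]]
0.113 [[0.5086, 0.2249, 0.113], [0.5847, 0.2393, 0.113], [0.4937, 0.3017, 0.113]]
0.118 [[0.506, 0.2328, 0.118], [0.5812, 0.247, 0.118], [0.4913, 0.3087, 0.118]]
[229 244]
169 184
[[229.8 244.8]
 [224.1 210.5]
 [194.4 251.2]]
```

View pics/t3c.png

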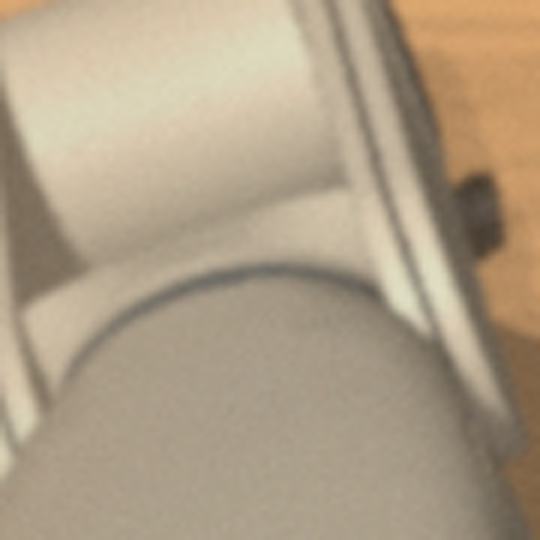

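Top view is blocked by the arm. The side view shows the square gripped level, with the elbow hole at crop (447,463) within 2 px of the prediction. I'll carry it over the pocket.

Request:
drive_tool --moves "0 0 0 0 0 5.5 -0.6; 0 0 0 0 0 5.5 -0.6; -0.1 0.6 0 0 0 0 -0.6; -0.13 0.9 0 0 0 0 -0.6; -0.13 0.95 0 0 0 0 -0.6; -0.13 0.95 0 0 0 0 -0.6; -0.13 0.95 0 0 0 0 -0.6; -0.13 0.95 0 0 0 0 -0.6; -0.13 0.95 0 0 0 0 -0.6; -0.13 0.95 0 0 0 0 -0.6; -0.13 0.95 0 0 0 0 -0.6; -0.13 0.95 0 0 0 0 -0.6"

```text
time_s: 5.75
ee_pos: [0.4966, -0.0462, 0.1249]
tool_rot: [-3.141, -0.007, 0.004]
wrist_force: [-0.4, 0.2, -3.0]
width: 0.0223
gripper_force: 59.3
```

Request:
drive_tool --moves "-0.13 0.95 0 0 0 0 -0.6; -0.1 0.9 0.2 0 0 0 -0.6; 0 0.9 0.3 0 0 0 -0.6; 0 0.7 0.3 0 0 0 -0.6; 0 0.3 0.3 0 0 0 -0.6; 0 0 0 0 0 0 -0.6;0 0 0 0 0 0 -0.6"

```text
time_s: 6.45
ee_pos: [0.4909, -0.1565, 0.0923]
tool_rot: [-3.141, -0.005, 0.003]
wrist_force: [0.2, -0.4, -2.7]
width: 0.022
gripper_force: 59.3
```

```bash
python3 - <<'E'
from h import *
go([.4943,-.156,.075],0)
snap('side','s4.png',(290,180,430,285),5.7)
E
```

```text
t 6.45 pos [ 0.4909 -0.1565  0.0923] w 0.022 F [ 0.2 -0.4 -2.7] gf 59.3
shift [ 0.116 -0.017  0.575] turn [-0.04  0.1   0.17]
```

View pics/s4.png

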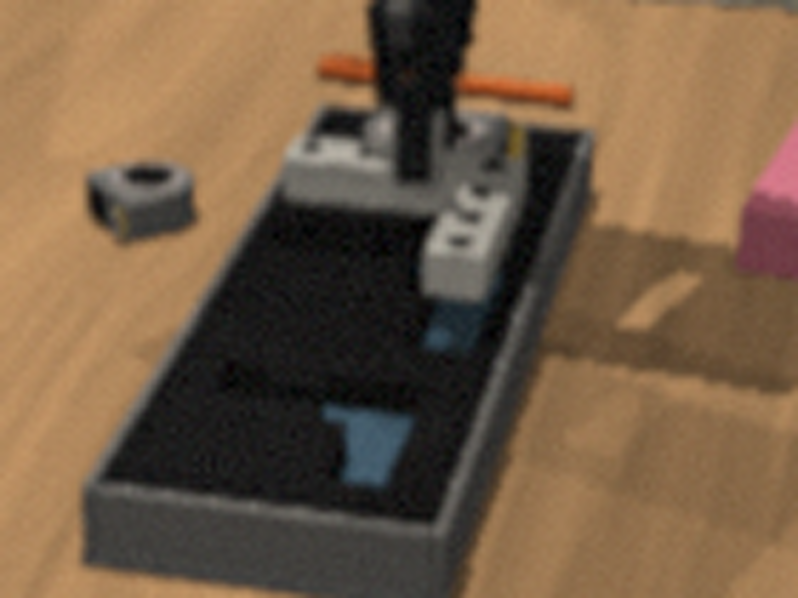

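```bash
python3 - <<'E'
from h import *
S=lambda p:np.array(p,float)/5.7+[289.6,179.6]
for z in(.053,.0555,.058):print('leg end bottom',z,px2w('side',S([(422,292),(488,305)]),z).round(4).tolist())
print('leg top',px2w('side',S([(426,247),(492,260)]),.0755).round(4).tolist())
print('pocket end',px2w('side',S([(424,347),(466,352)]),.034).round(4).tolist(),px2w('side',S([(424,347),(466,352)]),.019).round(4).tolist())
a=.4909-.0303
print('pred leg end', a+.012,a-.012,-.1565+.088)
E
```

```text
leg end bottom 0.053 [[0.4743, -0.0737, 0.053], [0.4471, -0.0689, 0.053]]
leg end bottom 0.0555 [[0.4734, -0.0687, 0.0555], [0.4463, -0.0639, 0.0555]]
leg end bottom 0.058 [[0.4724, -0.0636, 0.058], [0.4455, -0.0588, 0.058]]
leg top [[0.4723, -0.0679, 0.0755], [0.4454, -0.0627, 0.0755]]
pocket end [[0.4709, -0.0636, 0.034], [0.454, -0.0636, 0.034]] [[0.4761, -0.0925, 0.019], [0.4588, -0.0925, 0.019]]
pred leg end 0.4726 0.4486 -0.0685
```

Side-camera check agrees with the prediction (leg end y≈-0.067, x≈0.449–0.473). I'll lower it with force readings.

Request:
drive_tool --moves "0.1 -0.01 0.3 0 0 0 -0.6; 0.02 0 0.3 0 0 0 -0.6; 0 0 0.15 0 0 0 -0.6; 0 0 0.1 0 0 0 -0.6; 0 0 0 0 0 0 -0.6"

```text
time_s: 7.0
ee_pos: [0.4952, -0.1566, 0.0669]
tool_rot: [-3.141, -0.004, 0.001]
wrist_force: [0.6, -0.2, -2.0]
width: 0.0218
gripper_force: 59.4
```

Request:
drive_tool --moves "0 0 0 0 0 0 -0.6"

```text
time_s: 7.1
ee_pos: [0.4953, -0.1567, 0.0673]
tool_rot: [-3.142, -0.004, 0.0]
wrist_force: [-0.0, -0.2, -1.8]
width: 0.0221
gripper_force: 59.4
```

Request:
drive_tool --moves "-0.02 0 0.08 0 0 0 -0.6; 0 0 0.08 0 0 0 -0.6; 0 0 0 0 0 0 -0.6"

```text
time_s: 7.4
ee_pos: [0.4956, -0.157, 0.0644]
tool_rot: [3.141, 0.004, 0.003]
wrist_force: [-3.3, 1.3, 17.5]
width: 0.0219
gripper_force: 61.7
```

Request:
drive_tool --moves "0 0 0.05 0 0 0 -0.6; 0 0 0.05 0 0 0 -0.6; 0 0 0 0 0 0 -0.6"

```text
time_s: 7.7
ee_pos: [0.4957, -0.157, 0.0615]
tool_rot: [3.141, 0.004, 0.004]
wrist_force: [-3.5, 1.2, 17.4]
width: 0.0221
gripper_force: 61.6
```

Request:
drive_tool --moves "0 0 0 0 0 0 -0.2; 0 0 0 0 0 0 -0.2; 0 0 0 0 0 0 -0.2; 0 0 -0.3 0 0 0 -0.2; 0 0 -0.5 0 0 0 -0.2; 0 0 -0.5 0 0 0 -0.2; 0 0 0 0 0 0 -1; 0 0 0 0 0 0 -1; 0 0 0 0 0 0 -1"

```text
time_s: 8.6
ee_pos: [0.4943, -0.1566, 0.098]
tool_rot: [-3.141, -0.004, 0.001]
wrist_force: [-0.8, 0.4, -0.3]
width: -0.0001
gripper_force: 0.0
```

```bash
python3 - <<'E'
from h import *
go([.485,-.156,.072],0)
snap('side','s5.png',(290,180,430,285),5.7)
E
```

```text
t 8.6 pos [ 0.4943 -0.1566  0.098 ] w -0.0001 F [-0.8  0.4 -0.3] gf 0.0
shift [-0.31  -0.021  0.868] turn [-0.02  0.05  0.16]
```

View pics/s5.png

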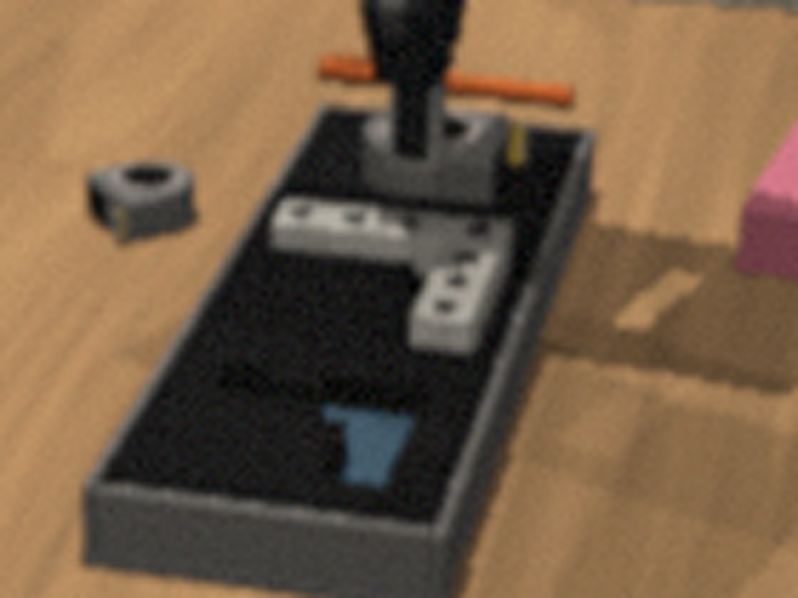

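The square sits in the cutout, still about 6 mm high (elbow at crop 480,230). I'll press the elbow first, then tip A, then tip B.

Request:
drive_tool --moves "-0.5 0 0.2 0 0 0 -1; -0.5 0 0.3 0 0 0 -1; 0 0 0.3 0 0 0 -1; 0 0 0.1 0 0 0 -1; 0 0 0.1 0 0 0 -1; 0 0 0.05 0 0 0 -1; 0 0 0 0 0 0 -1"

```text
time_s: 9.35
ee_pos: [0.4646, -0.157, 0.0669]
tool_rot: [3.142, 0.005, -0.002]
wrist_force: [-3.1, -0.7, 4.2]
width: 0.0001
gripper_force: 2.3
```

Request:
drive_tool --moves "0 0 0.06 0 0 0 -1; 0 0 0.06 0 0 0 -1; 0 0 0 0 0 0 -1"

```text
time_s: 9.65
ee_pos: [0.4649, -0.1572, 0.0649]
tool_rot: [3.141, 0.005, -0.001]
wrist_force: [-9.5, -1.6, 24.7]
width: -0.0001
gripper_force: 12.7
```

Request:
drive_tool --moves "0 0 -0.6 0 0 0 -1; 0.5 0 -0.2 0 0 0 -1; 0.9 0 0 0 0 0 -1; 0.9 0 0 0 0 0 -1; 0.2 0 0.3 0 0 0 -1; 0 0 0.25 0 0 0 -1; 0 0 0.1 0 0 0 -1; 0 0 0.1 0 0 0 -1; 0 0 0 0 0 0 -1"

```text
time_s: 10.55
ee_pos: [0.5391, -0.1564, 0.065]
tool_rot: [-3.141, -0.003, 0.0]
wrist_force: [1.0, 1.9, 5.7]
width: -0.0
gripper_force: 2.7
```

Request:
drive_tool --moves "0 0 0.06 0 0 0 -1; 0 0 0.06 0 0 0 -1; 0 0 0 0 0 0 -1"

```text
time_s: 10.85
ee_pos: [0.5395, -0.156, 0.0643]
tool_rot: [-3.141, -0.003, -0.001]
wrist_force: [-5.9, 8.1, 36.4]
width: 0.0
gripper_force: 18.0
```

Request:
drive_tool --moves "0 0 -0.8 0 0 0 -1; -0.6 -0.6 -0.2 0 0 0 -1; -0.9 -0.9 0 0 0 0 -1; -0.9 -0.9 0 0 0 0 -1; -0.1 -0.1 0.3 0 0 0 -1; 0 0 0.35 0 0 0 -1; 0 0 0.15 0 0 0 -1; 0 0 0.1 0 0 0 -1; 0 0 0 0 0 0 -1"

```text
time_s: 11.75
ee_pos: [0.4641, -0.082, 0.064]
tool_rot: [-3.141, -0.002, 0.004]
wrist_force: [-5.9, 6.0, 12.5]
width: 0.0001
gripper_force: 6.3
```

Request:
drive_tool --moves "0 0 0.05 0 0 0 -1; 0 0 0.05 0 0 0 -1; 0 0 0 0 0 0 -1"

```text
time_s: 12.05
ee_pos: [0.4642, -0.082, 0.0638]
tool_rot: [-3.141, -0.002, 0.003]
wrist_force: [-15.6, 8.3, 56.3]
width: -0.0001
gripper_force: 28.0
```

Request:
drive_tool --moves "0 0 -0.8 0 0 0 -1; 0 0.6 -0.2 0 0 0 -1; 0 0.9 0 0 0 0 -1; 0 0.9 0 0 0 0 -1; 0 0.1 0.3 0 0 0 -1; 0 0 0.35 0 0 0 -1; 0 0 0.15 0 0 0 -1; 0 0 0.1 0 0 0 -1; 0 0 0 0 0 0 -1"

```text
time_s: 12.95
ee_pos: [0.464, -0.156, 0.0641]
tool_rot: [-3.141, -0.006, 0.003]
wrist_force: [-2.9, -0.9, 4.3]
width: 0.0
gripper_force: 2.2
```

Request:
drive_tool --moves "0 0 0.02 0 0 0 -1; 0 0 0 0 0 0 -1"

```text
time_s: 13.15
ee_pos: [0.464, -0.156, 0.064]
tool_rot: [-3.141, -0.007, 0.003]
wrist_force: [-5.3, -2.1, 11.7]
width: 0.0002
gripper_force: 6.3
```

Elbow contact is at the same height as both tips (0.064). I'll re-press it firmly, then tip A again.

Request:
drive_tool --moves "0 0 0.04 0 0 0 -1; 0 0 0.02 0 0 0 -1; 0 0 0 0 0 0 -1"

```text
time_s: 13.45
ee_pos: [0.4641, -0.156, 0.0639]
tool_rot: [-3.141, -0.007, 0.002]
wrist_force: [-10.4, 0.9, 36.9]
width: 0.0002
gripper_force: 18.4
```

Request:
drive_tool --moves "0 0 -0.6 0 0 0 -1; 0.5 0 -0.2 0 0 0 -1; 0.9 0 0 0 0 0 -1; 0.9 0 0 0 0 0 -1; 0.2 0 0.3 0 0 0 -1; 0 0 0.35 0 0 0 -1; 0 0 0.1 0 0 0 -1; 0 0 0.03 0 0 0 -1; 0 0 0.0 0 0 0 -1"

```text
time_s: 14.35
ee_pos: [0.5394, -0.1559, 0.0639]
tool_rot: [-3.141, -0.004, -0.002]
wrist_force: [-1.6, 6.0, 24.4]
width: 0.0001
gripper_force: 12.5
```

Request:
drive_tool --moves "0 0 -1 0 0 0 -1; 0 0 -0.5 0 0 0 -1; -0.6 0.95 0 0 0 0 -1; -0.6 0.95 0 0 0 0 -1; -0.1 0.95 0.2 0 0 0 -1; 0 0 0.3 0 0 0 -1; 0 0 0.3 0 0 0 -1; 0 0 0.2 0 0 0 -1; 0 0 0.1 0 0 0 -1; 0 0 0.1 0 0 0 -1; 0 0 0 0 0 0 -1"

```text
time_s: 15.45
ee_pos: [0.5013, -0.2412, 0.0713]
tool_rot: [3.141, 0.007, 0.0]
wrist_force: [-0.1, -0.7, 3.8]
width: 0.0002
gripper_force: 2.1
```

Request:
drive_tool --moves "0 0 0.05 0 0 0 -1; 0 0 0.05 0 0 0 -1; 0 0 0 0 0 0 -1"

```text
time_s: 15.75
ee_pos: [0.5004, -0.2413, 0.069]
tool_rot: [-3.142, -0.007, 0.003]
wrist_force: [-5.9, -2.2, 15.0]
width: 0.0003
gripper_force: 7.6
```

Request:
drive_tool --moves "0 0 0.04 0 0 0 -1; 0 0 0.03 0 0 0 -1; 0 0 0 0 0 0 -1"

```text
time_s: 16.05
ee_pos: [0.5004, -0.2413, 0.0689]
tool_rot: [3.141, 0.007, -0.002]
wrist_force: [-12.7, 1.0, 38.1]
width: -0.0001
gripper_force: 18.8
```

The tape has reached its floor. I'll check its front and back edges for level.

Request:
drive_tool --moves "0 0 -0.6 0 0 0 -1; -0.65 0 0 0 0 0 -1; 0 0 0.25 0 0 0 -1; 0 0 0.15 0 0 0 -1; 0 0 0.15 0 0 0 -1; 0 0 0 0 0 0 -1"

```text
time_s: 16.65
ee_pos: [0.4815, -0.2416, 0.0689]
tool_rot: [-3.14, -0.005, 0.003]
wrist_force: [-8.3, 4.4, 27.9]
width: -0.0002
gripper_force: 14.1
```

Request:
drive_tool --moves "0 0 -0.6 0 0 0 -1; 0.7 0 0 0 0 0 -1; 0.6 0 0.2 0 0 0 -1; 0 0 0.2 0 0 0 -1; 0 0 0.15 0 0 0 -1; 0 0 0 0 0 0 -1"

```text
time_s: 17.25
ee_pos: [0.5203, -0.2418, 0.0691]
tool_rot: [-3.141, -0.004, 0.0]
wrist_force: [1.4, 2.3, 6.0]
width: -0.0002
gripper_force: 2.5
```

Request:
drive_tool --moves "0 0 0.05 0 0 0 -1; 0 0 0.02 0 0 0 -1; 0 0 0 0 0 0 -1"

```text
time_s: 17.55
ee_pos: [0.5204, -0.2418, 0.069]
tool_rot: [-3.141, -0.004, -0.001]
wrist_force: [-3.5, 6.0, 23.9]
width: -0.0001
gripper_force: 12.6
```

Request:
drive_tool --moves "0 0 -0.8 0 0 0 -1; 0 0 -1 0 0 0 -1; 0 0 -1 0 0 0 -1; 0 0 -1 0 0 0 -1; -0.5 0.8 -1 0 0 0 -1; -0.6 0.9 0 0 0 0 -1; -0.6 0.9 0 0 0 0 -1; -0.6 0.9 0 0 0 0 -1; -0.6 0.9 0 0 0 0 -1; -0.6 0.9 0 0 0 0 -1; -0.4 0.9 0 0 0 0 -1; 0 0 0 0 0 0 -1"

```text
time_s: 18.75
ee_pos: [0.4017, -0.4306, 0.2102]
tool_rot: [-3.141, 0.001, 0.002]
wrist_force: [-0.3, -0.2, -0.5]
width: -0.0
gripper_force: 0.0
```

```bash
python3 - <<'E'
from h import *
snap('side','s6.png');snap('top','t6.png')
a=cv2.imread('pics/raw_s6.png')[180:285,290:430];b=cv2.imread('pics/raw_t6.png')[215:290,290:475]
a=cv2.resize(a,None,fx=3.7,fy=3.7,interpolation=3)[:280];b=cv2.resize(b,None,fx=3.7,fy=3.7,interpolation=3)
c=np.zeros((560,700,3),np.uint8);c[:a.shape[0],:a.shape[1]]=a;c[281:281+b.shape[0],:b.shape[1]]=b[:279];cv2.imwrite('pics/c6.png',c)
P=[.464,-.156,.039];print(w2px('top',[P,[.542,-.156,.039],[.464,-.078,.039]])*3.7-np.array([290,215])*3.7+[0,281]);print(arm.observe()['ee_pos'])
E
```

```text
[[398.69751159 479.87029995]
 [397.17014658 357.05615686]
 [274.38831908 478.77068811]]
[ 0.40285036 -0.42812954  0.21017584]
```

View pics/c6.png

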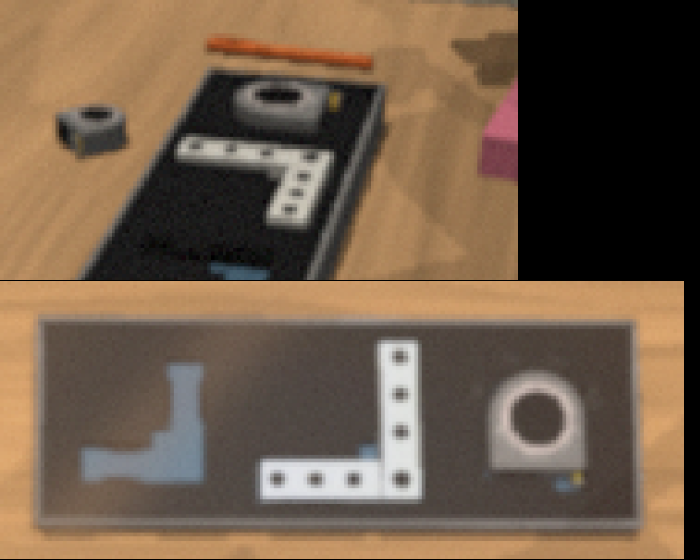

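The square is flush and level in the large cutout (elbow at 401,479, predicted 399,480). The tape is home, and everything else is where it was.

```bash
python3 -c "
from station import arm;print(arm.hand_in())"
```

```text
the job is handed in; nothing more can be done
None
```

I handed the job in after about 19 s of the 50 s: the corner square is pressed home and level in the large L cutout, the tape measure is fully home in its own, and I left the frame, glue bottle and pens alone.

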